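Find the latched selector key and release it

TASK

One of the four identical keys on the axis selector box is still latched in, a few millimetres lower than the rest. With the fingertips tap all four keys lightly, one after the other from left to right, to find it; only then press the latched key fully in and let go, so that it springs up and all four keys are up. Do not push in any other key, and neither pick up nor shift the things around the box.

Things in the scene. Friction and masses are not known exactly. Their poses are not given: they have to be found in the camera images.
- selector: fixed grey selector box, 96 (x) by 236 (y) by 46 mm high, a round connector sticking 34 mm out of its far side. Origin at the centre of its underside; x axis to its far side, y axis along the row of keys to its left end as seen from the robot; yaw up to 0.4 rad. The keys stand in one row on its flat top at y = +72, +24, -24, -72 mm (left to right).
- key_a: one of the four identical square push keys; its letter does not tell its place in the row, which varies. Origin (fixed) at the key's centre, level with the box's top, 46 mm above the bench; axes as the box's. Cap 28 by 28 mm, its flat top 12 mm above the origin when up, 8.5 mm when latched, 4.7 mm when fully in. 20 mm gap between caps; a frame 4 mm high round each.
- key_a_cap (a joint): how far this key is in, straight down, in m: 0 up, 0.0035 latched, 0.0073 fully in (end stop). Under a tap below 3 N it gives at most 0.5 mm. It goes in at 3.5 to 5 N and changes over at about 6.5 mm depth; right to the stop takes about 8 N. A latched key then follows the finger up to 0 when let go; a key that was up would stay latched.
- key_b: one of the four identical square push keys; its letter does not tell its place in the row, which varies. Origin (fixed) at the key's centre, level with the box's top, 46 mm above the bench; axes as the box's. Cap 28 by 28 mm, its flat top 12 mm above the origin when up, 8.5 mm when latched, 4.7 mm when fully in. 20 mm gap between caps; a frame 4 mm high round each.
- key_b_cap (a joint): how far this key is in, straight down, in m: 0 up, 0.0035 latched, 0.0073 fully in (end stop). Under a tap below 3 N it gives at most 0.5 mm. It goes in at 3.5 to 5 N and changes over at about 6.5 mm depth; right to the stop takes about 8 N. A latched key then follows the finger up to 0 when let go; a key that was up would stay latched.
- key_c: one of the four identical square push keys; its letter does not tell its place in the row, which varies. Origin (fixed) at the key's centre, level with the box's top, 46 mm above the bench; axes as the box's. Cap 28 by 28 mm, its flat top 12 mm above the origin when up, 8.5 mm when latched, 4.7 mm when fully in. 20 mm gap between caps; a frame 4 mm high round each.
- key_c_cap (a joint): how far this key is in, straight down, in m: 0 up, 0.0035 latched, 0.0073 fully in (end stop). Under a tap below 3 N it gives at most 0.5 mm. It goes in at 3.5 to 5 N and changes over at about 6.5 mm depth; right to the stop takes about 8 N. A latched key then follows the finger up to 0 when let go; a key that was up would stay latched.
- key_d: one of the four identical square push keys; its letter does not tell its place in the row, which varies. Origin (fixed) at the key's centre, level with the box's top, 46 mm above the bench; axes as the box's. Cap 28 by 28 mm, its flat top 12 mm above the origin when up, 8.5 mm when latched, 4.7 mm when fully in. 20 mm gap between caps; a frame 4 mm high round each.
- key_d_cap (a joint): how far this key is in, straight down, in m: 0 up, 0.0035 latched, 0.0073 fully in (end stop). Under a tap below 3 N it gives at most 0.5 mm. It goes in at 3.5 to 5 N and changes over at about 6.5 mm depth; right to the stop takes about 8 N. A latched key then follows the finger up to 0 when let go; a key that was up would stay latched.
- star_knob: bystander, loose: black three-lobed knob, 35x32x16 mm; origin at the centre of its underside. Stands on the bench near the box; not to be moved.
- terminal_block: bystander, loose: green terminal block, 16x60x18 mm; origin at the centre of its underside. Stands on the bench near the box; not to be moved.
- spool: bystander, loose: small wire spool standing on its flange, 55 mm across, 38 mm high; origin at the centre of its underside. Stands on the bench near the box; not to be moved.
- steel_cup: bystander, loose: round metal cup, 64 mm across, 40 mm high; origin at the centre of its underside. Stands on the bench near the box; not to be moved.
- flux_bottle: bystander, loose: small white bottle with a black cap, 32 mm across, 75 mm high; origin at the centre of its underside. Stands on the bench near the box; not to be moved.
- mouse: bystander, loose: computer mouse, 99x56x41 mm; origin at the centre of its underside. Stands on the bench near the box; not to be moved.

How it is judged:
On the way, in this order (a step that is already met when the one before it is completed fails the run):
1. a finger touches the left-most key of the row (((y of key_a in the frame of selector between 0.048 and 0.1 m and contact force between the fingers and key_a above 0.3 N) or (y of key_b in the frame of selector between 0.048 and 0.1 m and contact force between the fingers and key_b above 0.3 N) or (y of key_c in the frame of selector between 0.048 and 0.1 m and contact force between the fingers and key_c above 0.3 N) or (y of key_d in the frame of selector between 0.048 and 0.1 m and contact force between the fingers and key_d above 0.3 N))), for 0.02 s.
2. a finger touches the second key of the row (((y of key_a in the frame of selector between 0 and 0.048 m and contact force between the fingers and key_a above 0.3 N) or (y of key_b in the frame of selector between 0 and 0.048 m and contact force between the fingers and key_b above 0.3 N) or (y of key_c in the frame of selector between 0 and 0.048 m and contact force between the fingers and key_c above 0.3 N) or (y of key_d in the frame of selector between 0 and 0.048 m and contact force between the fingers and key_d above 0.3 N))), for 0.02 s.
3. a finger touches the third key of the row (((y of key_a in the frame of selector between -0.048 and 0 m and contact force between the fingers and key_a above 0.3 N) or (y of key_b in the frame of selector between -0.048 and 0 m and contact force between the fingers and key_b above 0.3 N) or (y of key_c in the frame of selector between -0.048 and 0 m and contact force between the fingers and key_c above 0.3 N) or (y of key_d in the frame of selector between -0.048 and 0 m and contact force between the fingers and key_d above 0.3 N))), for 0.02 s.
4. a finger touches the right-most key of the row (((y of key_a in the frame of selector between -0.1 and -0.048 m and contact force between the fingers and key_a above 0.3 N) or (y of key_b in the frame of selector between -0.1 and -0.048 m and contact force between the fingers and key_b above 0.3 N) or (y of key_c in the frame of selector between -0.1 and -0.048 m and contact force between the fingers and key_c above 0.3 N) or (y of key_d in the frame of selector between -0.1 and -0.048 m and contact force between the fingers and key_d above 0.3 N))), for 0.02 s.
5. after that, the latched key is pressed in (beyond 6 mm) (value of joint any of key_a_cap, key_b_cap, key_c_cap, key_d_cap above 0.006 m), for 0.02 s.
At the end, for the whole second after the job is handed in: all four keys are up (each less than 1 mm in) (value of joint each of key_a_cap, key_b_cap, key_c_cap, key_d_cap below 0.001 m); the robot touches nothing.
It fails at once if another key is pushed in (beyond 5.5 mm) while one is latched ((value of joint key_a_cap above 0.0055 m and value of joint key_b_cap above 0.003 m) or (value of joint key_a_cap above 0.0055 m and value of joint key_c_cap above 0.003 m) or (value of joint key_a_cap above 0.0055 m and value of joint key_d_cap above 0.003 m) or (value of joint key_b_cap above 0.0055 m and value of joint key_a_cap above 0.003 m) or (value of joint key_b_cap above 0.0055 m and value of joint key_c_cap above 0.003 m) or (value of joint key_b_cap above 0.0055 m and value of joint key_d_cap above 0.003 m) or (value of joint key_c_cap above 0.0055 m and value of joint key_a_cap above 0.003 m) or (value of joint key_c_cap above 0.0055 m and value of joint key_b_cap above 0.003 m) or (value of joint key_c_cap above 0.0055 m and value of joint key_d_cap above 0.003 m) or (value of joint key_d_cap above 0.0055 m and value of joint key_a_cap above 0.003 m) or (value of joint key_d_cap above 0.0055 m and value of joint key_b_cap above 0.003 m) or (value of joint key_d_cap above 0.0055 m and value of joint key_c_cap above 0.003 m)).
It fails at once if a bystander is lifted or moved more than 15 mm (distance of any of star_knob, terminal_block, spool, steel_cup, flux_bottle, mouse from where it was at the start of the episode above 0.015 m).
It also fails if it takes over 51 s, if anything falls off the work surface, if the arm or the gripper's body presses on something with over 40 N, if the wrist force passes 120 N, or if a joint passes its speed limit or range.

ROBOT

A 6-joint arm with a two-finger parallel gripper is mounted at the origin on a cart in front of the work surface, level with it; the furniture and walls round the work are solid. World frame = base frame: x ahead of the robot, y to its left, z up, the work surface at z = 0. Lengths are in m, angles in rad, forces in N, time in s.
With the tool pointing down it reaches from about 0.275 to 0.825 m from the base axis. Payload 5.2 kg.
Tool frame: the origin (TCP) lies at the very end of the fingers, on their centre line; the grasp point (between the pads) lies 19 mm behind it; z points along the fingers, y is the line along which they close (so a half turn about z gives the same grasp; the last joint's range is limited). The gripper opens to 93 mm and grips with 3 to 60 N. Pads are 15 mm wide; open, the fingers measure 128 mm over their backs; the gripper's body (75 mm by 188 mm) begins 65 mm behind the grasp point.
Start: joints at [-1.394, 0.259, 1.535, -0, 1.348, -0.203], TCP at [0.204, -0.511, 0.219] pointing down, gripper open.
Joint ranges: [-3.14, 3.14], [-0.91, 2.08], [0.19, 2.58], [-1.22, 4.36], [0.22, 2.71], [-3.12, 3.12]. Speed limits (rad/s): [2.57, 2.57, 3.14, 3.14, 3.14, 3.14].

INTERFACE

Orientations are given as a unit quaternion [x, y, z, w].
In Python, from bench import * gives the robot as it stands.
- The arm moves only by the shell command python3 -m crank 'ROWS' [OPENING]. ROWS is JSON, a list of rows, each a list of 2 entries, a list of its own where there are three numbers: the shift along the tool's x, y, z in mm, then the turn about the tool's z in degrees. In form: [[[tx, ty, tz], yaw], ...]. A call has 1 to 12 rows; each row shifts and turns the commanded pose from where the row before left it, along the tool's axes as they then stand; what a row does not reach is not made up. A row lasts 1/10 s, in which the tool goes at most 50 mm and 8.59 degrees, less where a joint would pass 70% of its speed; a pose out of reach is approached as far as the arm can. A call is refused whole if a number of a shift passes 50 or a number of a turn 8.59, either way. A call with a gripper value outside its range is refused whole. OPENING is the opening, from 0 (shut) to 1 (fully open), set as the call begins (- or left out, the last holds). The fingers move at their own pace and stop on an object; the grip force is fixed at half the most. Time passes only in rows, so rows that do not move let the fingers close. It gives the time, the measured TCP pose, the force, the opening and the grip force at its end, in the units of the state.
- state(): the state, without advancing time (a new reading comes with each control period).
- grab_frame(name): name is "scene" or "top" or "wrist"; returns a dict with "pixels" (480x640x3 uint8, red, green, blue), "fx", "fy", "cx", "cy" (pixels), "T" (4x4, takes a point from camera to world coordinates). Camera axes: x right, y down, z forward; pixel columns grow to the right and rows downward; lengths in m; the calibration is good to about 2 mm. A picture is of the moment at which its call begins. There is no depth.
- hand_in(): hands the job in; it is judged then, once.
The state is a dict: "time_s": time; "joint_positions": joint angles; "qvel": joint speeds; "joint_efforts": joint torques, N m; "position": TCP position; "eef_rot": TCP orientation; "force": force on the tool from outside, world axes, zero at the start; "torque": the same for the moment, N m; "gripper_width": finger opening in m; "grasp_force": force on a finger pad.
Only numpy, scipy, OpenCV 4.12 (cv2) and the standard library are available. Lean on these libraries where they do the work, as an engineer would, in place of code of your own. Each camera call takes 0.05 s, during which the arm holds its last target. There are 200 camera calls.

## Working session

There is one attempt and no reset: what is moved stays moved. The work goes in short steps, Python scripts to look and compute and a shell command to move; the robot and the scene stay as the last step left them, time stands still between calls to the robot, and variables do not carry over. Pictures are saved under pics/ and viewed, at most 10 in all, crops included, and the job is handed in when it is done.

```bash
mkdir -p pics; python3 - <<'E'
from bench import *
import cv2
s=state();print(s)
for n in("top","scene"):
    f=grab_frame(n);cv2.imwrite(f"pics/{n}0.png",f["pixels"][:,:,::-1]);print(n,f["fx"],f["cx"],f["cy"],f["T"])
E
```

```text
{'time_s': 0.0, 'joint_positions': array([-1.39377402e+00,  2.59313027e-01,  1.53608722e+00, -2.39052209e-05,
        1.34796494e+00, -2.02779409e-01]), 'qvel': array([-4.99053853e-04,  1.34809764e-03,  6.02232800e-05,  7.55959780e-04,
        4.91044640e-05, -1.58654459e-03]), 'joint_efforts': array([ 1.83670963e-03, -4.37302995e+01, -2.83996117e+01,  7.22354511e-02,
        4.12423757e-02, -1.66612194e-04]), 'position': array([ 0.20383195, -0.51025279,  0.21783216]), 'eef_rot': array([ 9.82022068e-01,  1.88764064e-01, -2.40210945e-07, -8.86347196e-04]), 'force': array([-0.30662735,  0.3417939 ,  0.03951802]), 'torque': array([ 0.02844331,  0.05645845, -0.00548378]), 'grasp_force': 0.0, 'gripper_width': 0.09313745315064578}
top 601.1697431878184 315.55611556398924 239.6607982819248 [[ 0.00128974 -0.98581178  0.16784953  0.32596452]
 [-0.99985205 -0.00415037 -0.0166931   0.11006671]
 [ 0.01715289 -0.16780316 -0.98567128  1.28899076]
 [ 0.          0.          0.          1.        ]]
scene 466.7486478144452 318.1029457718557 239.8408330509552 [[-0.76756771 -0.36661022  0.52577252  0.05475335]
 [-0.6409664   0.43726546 -0.6308415   0.67633668]
 [ 0.00137078 -0.82121609 -0.57061568  0.5932598 ]
 [ 0.          0.          0.          1.        ]]
```

View pics/top0.png

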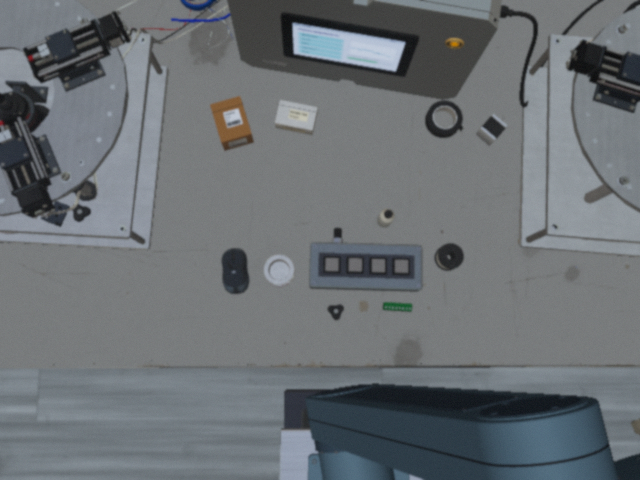

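The top view shows the box at about (366,267), with the keys at about (332,264), (355,265), (378,266) and (401,267). The cup is on its left, the spool on its right, the bottle behind, and the knob and terminal block in front. I'll take an enlarged crop to measure from.

```bash
python3 - <<'E'
import cv2
a=cv2.imread("pics/top0.png")[225:325,300:433]
cv2.imwrite("pics/crop.png",cv2.resize(a,None,fx=6,fy=6,interpolation=cv2.INTER_CUBIC))
E
```

```text
(no output)
```

View pics/crop.png

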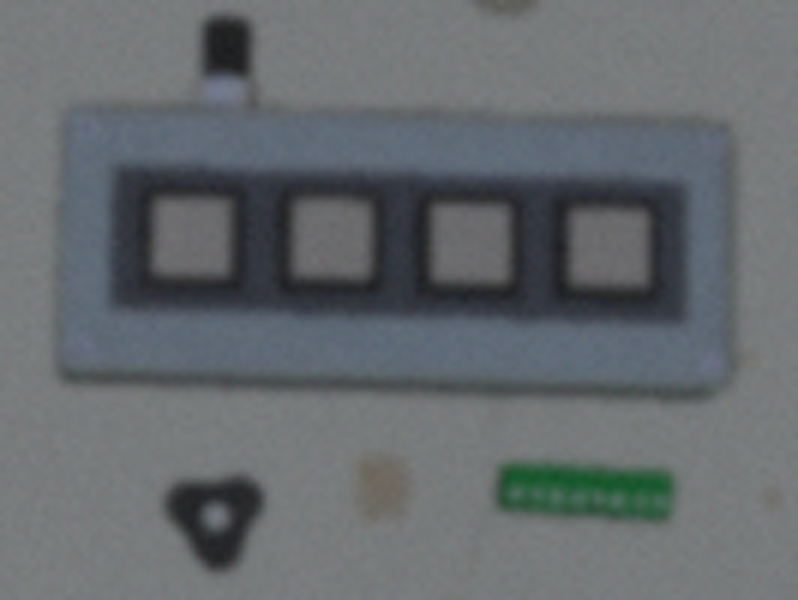

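```bash
cat > h.py <<'E'
from bench import *
import numpy as np
from scipy.spatial.transform import Rotation as R
def proj(f,uv,z):
    T=f["T"];uv=np.atleast_2d(uv).astype(float)
    d=np.c_[(uv[:,0]-f["cx"])/f["fx"],(uv[:,1]-f["cy"])/f["fy"],np.ones(len(uv))]@T[:3,:3].T
    return T[:3,3]+d*((z-T[2,3])/d[:,2])[:,None]
def rel(p):
    s=state();r=R.from_quat(s["eef_rot"]);return (r.inv().apply(np.array(p)-s["position"])*1000).round(1)
E
python3 - <<'E'
from h import *
f=grab_frame("top")
c=np.array([[192,237],[332,240],[471,243],[610,247],[66,110],[734,122],[728,393],[62,378]])/6-0.42+[300,225]
k=proj(f,c[:4],.058);print(k);b=proj(f,c[4:],.046);print(b,b.mean(0))
d=k[0]-k[3];print("yaw deg",np.degrees(np.arctan2(-d[0],d[1])),np.linalg.norm(d))
print(rel([*k[0][:2],.1]))
r=R.from_quat(state()["eef_rot"]).as_matrix();print(r.round(3), np.degrees(np.arctan2(r[1,1],r[0,1])))
for u in([[279,270]],[[450,257]],[[386,217]]):print(proj(f,u,.03))
E
```

```text
[[ 0.48459959  0.05607321  0.058     ]
 [ 0.48372797  0.00785928  0.058     ]
 [ 0.48285424 -0.0400608   0.058     ]
 [ 0.48163259 -0.08802347  0.058     ]]
[[ 0.53067539  0.09943546  0.046     ]
 [ 0.52737933 -0.1344893   0.046     ]
 [ 0.43245953 -0.12970381  0.046     ]
 [ 0.43699987  0.10056401  0.046     ]] [ 0.48187853 -0.01604841  0.046     ]
yaw deg -1.1795696633533035 0.14412722219200957
[ 470.7 -421.8  118.7]
[[ 0.929  0.371 -0.   ]
 [ 0.371 -0.929  0.001]
 [ 0.    -0.001 -1.   ]] -68.23786439185801
[[0.47527007 0.16559984 0.03      ]]
[[ 0.50422682 -0.19670357  0.03      ]]
[[ 0.59024922 -0.06216035  0.03      ]]
```

```bash
python3 -m crank '[[[0,0,0],-8.38],[[0,0,0],-8.38],[[0,0,0],-8.38],[[0,0,0],-8.38],[[0,0,0],-8.38],[[0,0,0],-8.38],[[0,0,0],-8.38],[[0,0,0],-8.38],[[0,0,0],0],[[0,0,0],0]]' 0
python3 -c "
from h import *
print(rel([.4846,.056,.12]),np.degrees(R.from_quat(state()['eef_rot']).as_euler('zyx')))"
```

```text
time_s: 1.15
position: [0.2039, -0.5107, 0.2184]
eef_rot: [0.716, 0.698, 0.0, -0.0]
force: [0.8, -0.5, 0.1]
gripper_width: 0.0178
grasp_force: 0.0
[573.5 266.5  98.7] [-8.85705449e+01 -2.44206893e-03 -1.79971474e+02]
```

```bash
python3 -m crank '[[[30,14,0],0],[[45,21,0],0],[[45,21,0],0],[[45,21,0],0],[[45,21,0],0],[[45,21,0],0],[[45,21,5],0],[[45,21,5],0],[[45,21,10],0],[[45,21,10],0],[[45,21,10],0],[[45,21,10],0]]' 0
python3 -m crank '[[[40,16,10],0],[[20,8,10],0],[[0,0,10],0],[[0,0,0],0],[[0,0,0],0],[[0,0,0],0]]' 0
python3 - <<'E'
from h import *
import cv2
s=state();print(s["joint_positions"],s["force"],np.degrees(R.from_quat(s['eef_rot']).as_euler('zyx')),rel([.4846,.056,.07]))
for n in("wrist","scene"):
    f=grab_frame(n);cv2.imwrite(f"pics/{n}1.png",f["pixels"][:,:,::-1])
E
```

```text
time_s: 2.35
position: [0.4594, 0.0087, 0.1691]
eef_rot: [0.716, 0.698, 0.0, 0.0]
force: [1.0, -0.7, 0.6]
gripper_width: 0.0004
grasp_force: 0.0
time_s: 2.95
position: [0.4841, 0.0649, 0.1398]
eef_rot: [0.715, 0.699, 0.0, 0.0]
force: [-0.2, 0.4, 0.0]
gripper_width: 0.0001
grasp_force: 0.0
[-9.53820903e-02  2.19260108e-01  1.79381069e+00 -2.54653000e-04
  1.12768773e+00 -7.18791684e-02] [-0.17181391  0.4271125   0.04081373] [-8.86596248e+01  4.63203184e-02  1.79982327e+02] [-8.9  0.7 69.8]
```

View pics/wrist1.png

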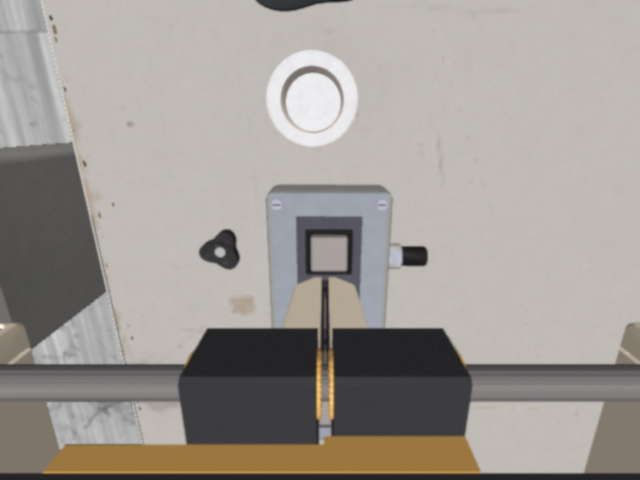

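View pics/scene1.png

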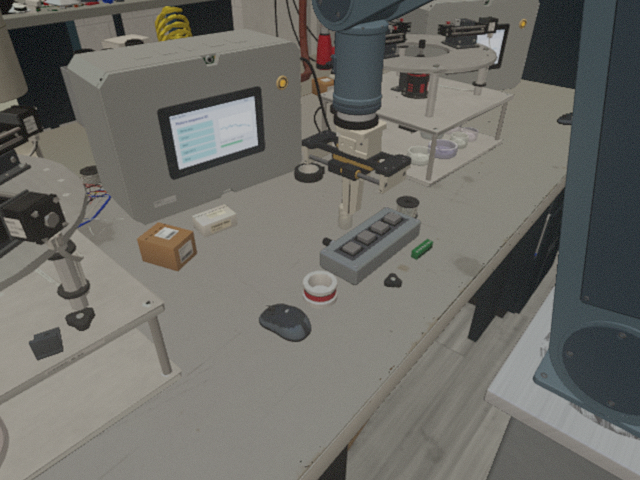

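The wrist view has the left key at (330,253), with the closed tip at about (325,280) lined up on it. In the scene view the gripper hangs above the box with the bystanders clear. I'll move over the left key and tap.

```bash
python3 -m crank '[[[-9,1,10],0.2],[[0,0,25],0],[[0,0,25],0],[[0,0,12],0],[[0,0,6],0],[[0,0,0],0],[[0,0,0],0],[[0,0,0],0]]' 0; python3 -c "
from h import *
print(state()['position'],rel([.4846,.056,.058]))"
```

```text
time_s: 3.85
position: [0.4857, 0.057, 0.0621]
eef_rot: [0.716, 0.698, 0.001, 0.001]
force: [0.7, -0.1, 0.7]
gripper_width: 0.0
grasp_force: 0.0
[0.48567117 0.05703205 0.06211816] [-1.1 -1.1  4.1]
```

```bash
python3 -m crank '[[[0,-1,2],0],[[0,0,1],0],[[0,0,0],0],[[0,0,0],0]]' 0; python3 -m crank '[[[0,0,0.5],0],[[0,0,0],0]]' 0; python3 -m crank '[[[0,0,0.5],0],[[0,0,0],0]]' 0
```

```text
time_s: 4.25
position: [0.4838, 0.0572, 0.0582]
eef_rot: [0.716, 0.698, 0.0, 0.0]
force: [-0.1, -0.5, 0.2]
gripper_width: 0.0004
grasp_force: 0.0
time_s: 4.45
position: [0.4838, 0.0571, 0.0576]
eef_rot: [0.716, 0.698, -0.0, -0.0]
force: [0.3, 0.7, 0.4]
gripper_width: 0.0004
grasp_force: 0.0
time_s: 4.65
position: [0.4837, 0.0571, 0.0571]
eef_rot: [0.716, 0.698, -0.0, -0.0]
force: [0.0, -0.1, 0.1]
gripper_width: 0.0005
grasp_force: 0.0
```

```bash
for i in 1 2 3; do python3 -m crank '[[[0,0,0.4],0],[[0,0,0],0]]' 0 | grep -E "^pos|^force"; done
```

```text
position: [0.4838, 0.0571, 0.0567]
force: [0.5, 1.2, -0.0]
position: [0.4838, 0.0571, 0.0563]
force: [-0.5, 0.3, -0.9]
position: [0.4838, 0.0571, 0.0559]
force: [0.2, 0.1, -0.3]
```

```bash
for i in 1 2 3 ; do python3 -m crank '[[[0,0,0.4],0],[[0,0,0],0]]' 0 | grep -E "^pos|^force"; done
```

```text
position: [0.4838, 0.0571, 0.0556]
force: [-0.4, -0.8, 0.7]
position: [0.4837, 0.0572, 0.0551]
force: [-0.7, 0.4, 0.4]
position: [0.4838, 0.0571, 0.0548]
force: [0.0, -0.4, 0.4]
```

```bash
for i in 1 2 3 ; do python3 -m crank '[[[0,0,0.3],0],[[0,0,0],0]]' 0 | grep -E "^pos|^force"; done
```

```text
position: [0.4838, 0.0571, 0.0545]
force: [-0.8, -1.2, 1.0]
position: [0.4838, 0.0572, 0.0543]
force: [-1.1, -0.5, 2.3]
position: [0.4838, 0.0572, 0.054]
force: [-0.5, -0.3, 4.5]
```

```bash
for i in 1 2 3 ; do python3 -m crank '[[[0,0,0],0]]' 0 | grep -E "^pos|^force"; done; python3 - <<'E'
from h import *
import cv2
f=grab_frame("wrist");cv2.imwrite("pics/w2.png",cv2.resize(f["pixels"][150:400,200:450,::-1],None,fx=2.4,fy=2.4))
E
```

```text
position: [0.4838, 0.0571, 0.054]
force: [-1.0, -0.8, 3.8]
position: [0.4838, 0.0571, 0.054]
force: [-1.0, 0.3, 4.1]
position: [0.4838, 0.0571, 0.0539]
force: [-1.1, 0.3, 4.0]
```

View pics/w2.png

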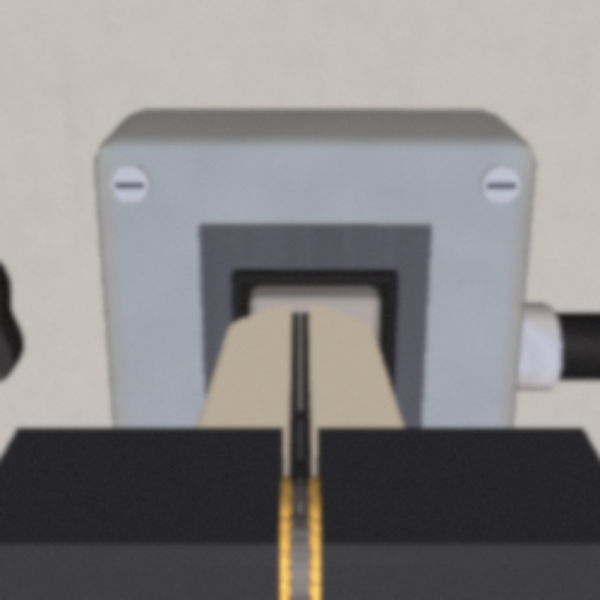

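The tip is resting on the left cap. Contact came at z≈54.5 mm, so this key is latched. The cap centre lies about 2–3 mm further along tool +y. I'll lift and go on to key 2.

```bash
python3 -m crank '[[[0,0,-6],0],[[0,0,-6],0],[[-15,1,0],0],[[-20,1,0],0],[[-14,0,0],0],[[0,0,4],0],[[0,0,2],0],[[0,0,1],0],[[0,0,0],0],[[0,0,0],0]]' 0|grep -E "^pos|^force"; for i in 1 2 ; do python3 -m crank '[[[0,0,0.3],0],[[0,0,0],0]]' 0 | grep -E "^pos|^force"; done
```

```text
position: [0.4845, 0.0086, 0.0588]
force: [0.1, -0.3, 0.2]
position: [0.4846, 0.0083, 0.0586]
force: [-0.3, 0.4, -0.4]
position: [0.4846, 0.0082, 0.0583]
force: [-0.2, -0.1, 0.5]
```

```bash
for i in 1 2 ; do python3 -m crank '[[[0,0,0.25],0],[[0,0,0],0]]' 0 | grep -E "^pos|^force"; done
```

```text
position: [0.4846, 0.0081, 0.0582]
force: [-0.9, 0.6, 3.1]
position: [0.4846, 0.0081, 0.0579]
force: [-0.2, 1.0, 2.8]
```

Key 2 is up, with contact at about 58 mm. On to key 3.

```bash
python3 -m crank '[[[0,0,-4],0],[[0,0,-4],0],[[-15,0,0],0],[[-20,0,0],0],[[-13,0,0],0],[[0,0,4],0],[[0,0,2],0],[[0,0,1],0],[[0,0,0],0],[[0,0,0],0]]' 0|grep -E "^pos|^force"; for i in 1 2 3; do python3 -m crank '[[[0,0,0.25],0],[[0,0,0],0]]' 0 | grep -E "^pos|^force"; done
```

```text
position: [0.4834, -0.0394, 0.0587]
force: [-0.2, 0.9, 0.2]
position: [0.4835, -0.0397, 0.0586]
force: [-0.2, 0.5, -0.2]
position: [0.4835, -0.0398, 0.0583]
force: [0.9, 0.2, 0.0]
position: [0.4835, -0.0398, 0.0582]
force: [-0.8, 1.1, 3.2]
```

```bash
python3 -m crank '[[[0,0,0],0]]' 0 |grep -E "^force"; python3 -m crank '[[[0,0,-4],0],[[0,0,-4],0],[[-15,0,0],0],[[-20,0,0],0],[[-13,0,0],0],[[0,0,4],0],[[0,0,2],0],[[0,0,1.3],0],[[0,0,0],0],[[0,0,0],0]]' 0|grep -E "^pos|^force"; for i in 1 2 ; do python3 -m crank '[[[0,0,0.25],0],[[0,0,0],0]]' 0 | grep -E "^pos|^force"; done
```

```text
force: [0.2, 1.3, 3.8]
position: [0.4822, -0.0873, 0.0586]
force: [-0.9, 0.1, 0.0]
position: [0.4823, -0.0876, 0.0585]
force: [-1.0, 0.0, -0.6]
position: [0.4823, -0.0878, 0.0583]
force: [-0.3, 0.6, 2.5]
```

Key 4 is up too. I'll go back to key 1 and press it.

```bash
python3 -m crank '[[[0,0,0],0],[[0,0,-4],0],[[0,0,-6],0],[[25,0,0],0],[[40,0,0],0],[[40,0,0],0],[[25,0,0],0],[[13,0,0],0],[[0,0,0],0],[[0,0,6],0],[[0,0,6],0],[[0,0,0],0]]' 0|grep -E "^pos|^force"; python3 -m crank '[[[0,0,1],0],[[0,0,1],0],[[0,0,1],0],[[0,0,0],0]]' 0|grep -E "^pos|^force"; python3 -m crank '[[[0,0,1],0],[[0,0,0.5],0],[[0,0,0],0]]' 0|grep -E "^pos|^force"
```

```text
position: [0.485, 0.054, 0.0551]
force: [-0.8, -0.3, -0.3]
position: [0.4859, 0.0546, 0.0534]
force: [-1.3, -2.1, 3.0]
position: [0.4861, 0.0551, 0.0518]
force: [-0.2, -2.0, 3.1]
```

```bash
for i in 1 2 3; do python3 -m crank '[[[0,0,0.5],0],[[0,0,0],0]]' 0 | grep -E "^pos|^force"; done
```

```text
position: [0.4861, 0.0551, 0.0515]
force: [-1.6, -2.6, 6.8]
position: [0.4861, 0.0551, 0.0512]
force: [-1.4, -2.1, 7.6]
position: [0.4861, 0.0551, 0.051]
force: [-2.4, -1.5, 10.2]
```

It's at the stop (10 N at 51 mm). Let go and check.

```bash
python3 -m crank '[[[0,0,0],0],[[0,0,-2],0],[[0,0,-3],0],[[0,0,-4],0],[[0,0,-15],0],[[0,0,-30],0],[[-10,0,-40],0],[[-20,0,-40],0],[[0,0,-20],0],[[0,0,0],0],[[0,0,0],0],[[0,0,0],0]]' 0|grep -E "^pos|^force"
python3 - <<'E'
from h import *
import cv2
f=grab_frame("scene");cv2.imwrite("pics/s3.png",cv2.resize(f["pixels"][190:310,290:450,::-1],None,fx=5,fy=5,interpolation=cv2.INTER_CUBIC))
f=grab_frame("wrist");cv2.imwrite("pics/w3.png",f["pixels"][:,:,::-1])
E
```

```text
position: [0.4838, 0.0258, 0.2024]
force: [-0.2, 0.9, -0.6]
```

View pics/s3.png

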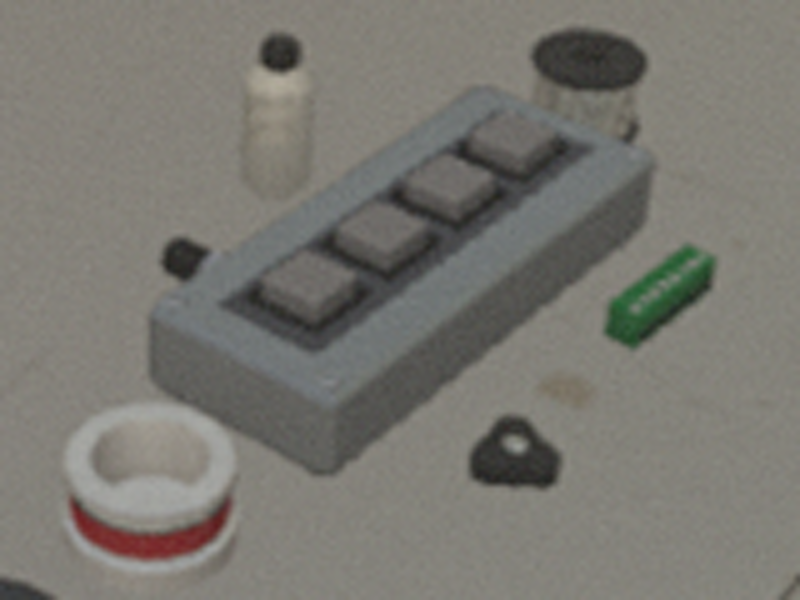

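All four caps look equally tall, with the left one at about (310,290), and nothing around the box has moved. I'll compare with the earlier image to be sure.

```bash
python3 - <<'E'
import cv2,numpy as np
a=cv2.imread("pics/scene1.png")[190:310,290:450]
a=cv2.resize(a,None,fx=5,fy=5,interpolation=cv2.INTER_CUBIC);b=cv2.imread("pics/s3.png")
cv2.imwrite("pics/cmp.png",np.hstack([a[220:370,190:590],b[220:370,190:590]]))
E
```

```text
(no output)
```

View pics/cmp.png

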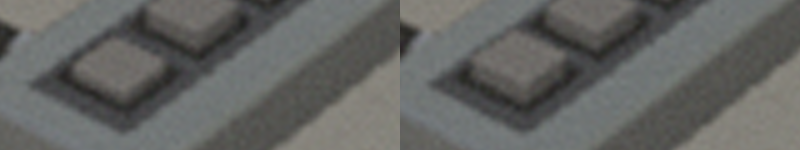

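The left cap stood lower before (left half) and is now up, with its side wall showing like its neighbour's (right half). Handing in.

```bash
python3 -c "
from bench import *
print(hand_in())"
```

```text
the job is handed in; nothing more can be done
None
```

I tapped all four keys from left to right, found the left-most one latched, pressed it fully in and let go; the camera then showed all four keys up and nothing around the box moved, and I handed the job in (no verdict was returned). Two of the light taps went a little over the 3 N limit, to about 4 N, but no other key went in.

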